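# Prop the colour box open and sort the paint tubes by size

### The job

Get the wooden colour box ready for the class: swing its lid all the way back, flip the stay up from the rear rail, and bring the lid forward again until it rests on the stay. Only then sort the paint tubes that lie on the table into the box: large tubes flat in the large right bay, small tubes flat in the small left bay, side by side and pointing front to back. Leave the lid propped on its stay and do not disturb the white jar that stands by the box.

Things in the scene. Friction and masses are not known exactly. Their poses are not given: they have to be found in the camera images.
- colour_box: light-wood box fixed to the table, 188 (x) x 330 (y) x 60 mm; origin at the centre of its underside; x to the back (hinge side), y left, z up. Walls and floor 6 mm. A low divider (32 mm high, 6 mm thick, at y = -6 mm, along x) parts a large bay (right, -y) from a small one (left, +y). A 40 mm high rail, 30 mm wide, runs along the inside of the back wall; the stay lies on it
- large_bay (a point): centre of the floor of the large bay, 6 mm above the table, axes as the colour box; the bay is 146 mm along x by 150 mm along y inside, room for two large tubes side by side about 62 mm apart in y
- small_bay (a point): centre of the floor of the small bay, 6 mm above the table, axes as the colour box; the bay is 122 mm along x by 162 mm along y inside (34 mm high step behind it), room for three small tubes side by side about 50 mm apart in y
- lid (a joint): angle of the plain wooden lid (188 x 330 x 8 mm, 0.32 kg), hinged along the top of the back wall: 0 = shut, grows as the front edge rises, 1.57 upright; stop at 1.76, where it leans back and stays by itself; let go below about 1.5 with the stay down, it falls shut. Resting on the raised stay it reads about 1.38
- lid_hinge (a point): point on the lid's hinge line at mid-width, 62 mm above the table; the hinge line runs along the box's y; the handle point lies 193 mm to the right (-y) of this point along it
- lid_handle (a point): grip point on the lid's handle, a round steel pin 10 mm thick that sticks out 47 mm from the lid's right (-y) edge, parallel to the hinge line and 140 mm in front of it, 65 mm above the table when shut; this point is 28 mm outside the lid's edge. The pin, pinched from above, turns between the fingers as the lid swings
- stay (a joint): angle of the stay, a dark steel rod 12 mm thick and 138 mm long, 0.06 kg, pivoted near the right end of the rear rail: 0 = lying along the rail (pointing to the box's +y), grows as its free end is lifted; stop at 1.70, just past upright, where it stays by itself. It swings in the upright plane along the box's y
- stay_pivot (a point): pivot of the stay, 46 mm above the table; its axis runs along the box's x
- stay_grip (a point): grip point on the stay's red finger stub: a round pin 12 mm thick, parallel to the box's x, sticking out 32 mm from the rod toward the front, 98 mm from the pivot; this point is 23 mm in front of the rod's axis
- large_tube_1: large metal paint tube with a black cap, rigid, 42 x 125 x 36 mm (x, y, z); starts lying with z up (if knocked it may come to lie rolled over, its y then sloping up to 0.35 rad); origin at the centre of its underside; y along the tube, cap (20 mm thick, 14 mm long) at -y, flat crimped end at +y, thickest toward the cap; grasp across the tube. May be absent
- large_tube_2: large metal paint tube with a black cap, rigid, 42 x 125 x 36 mm (x, y, z); starts lying with z up (if knocked it may come to lie rolled over, its y then sloping up to 0.35 rad); origin at the centre of its underside; y along the tube, cap (20 mm thick, 14 mm long) at -y, flat crimped end at +y, thickest toward the cap; grasp across the tube. May be absent
- small_tube_1: small metal paint tube with a red cap, rigid, 28 x 92 x 24 mm (x, y, z); starts lying with z up (if knocked it may come to lie rolled over, its y then sloping up to 0.35 rad); origin at the centre of its underside; y along the tube, cap (14 mm thick, 14 mm long) at -y, flat crimped end at +y, thickest toward the cap; grasp across the tube. May be absent
- small_tube_2: small metal paint tube with a blue cap, rigid, 28 x 92 x 24 mm (x, y, z); starts lying with z up (if knocked it may come to lie rolled over, its y then sloping up to 0.35 rad); origin at the centre of its underside; y along the tube, cap (14 mm thick, 14 mm long) at -y, flat crimped end at +y, thickest toward the cap; grasp across the tube. May be absent
- jar: white jar without lid, 54 x 54 x 95 mm, stands at the box's front right corner, not part of the job; origin at the centre of its underside
- frame: low rectangular frame of wooden strips 8 mm wide and 7 mm high, fixed to the table round the place where the tubes lie; outside 286 (x) x 228 (y) mm; origin at the centre of its underside

How it is judged:
By the outcome, as a careful person would: the job done as asked, in the order asked, and still so for the second after the job is handed in, with the robot touching nothing.
Of large_tube_1, large_tube_2, small_tube_1, small_tube_2 only 2 to 4 are there at a start; the rules pass over those that are not, and their reading is None.
At some moment in a run one of large_tube_1, large_tube_2, small_tube_1, small_tube_2 may be knocked a few centimetres aside while the robot is not near it.
Once in a run the grip may slacken for a moment while it holds something.
It also fails if it takes over 210 s, if anything falls off the work surface, if the arm or the gripper's body presses on something with over 40 N, if the wrist force passes 120 N, or if a joint passes its speed limit or range.

### The arm

A 6-joint arm with a two-finger parallel gripper is mounted at the origin on the work surface; the furniture and walls round the work are solid. World frame = base frame: x ahead of the robot, y to its left, z up, the work surface at z = 0. Lengths are in m, angles in rad, forces in N, time in s.
With the tool pointing down it reaches from about 0.25 to 0.725 m from the base axis. Payload 4 kg.
Tool frame: the origin (TCP) lies at the very end of the fingers, on their centre line; the grasp point (between the pads) lies 19 mm behind it; z points along the fingers, y is the line along which they close (so a half turn about z gives the same grasp; the last joint's range is limited). The gripper opens to 85 mm and grips with 20 to 120 N. Pads are 22 mm wide; open, the fingers measure 114 mm over their backs; the gripper's body (76 mm by 85 mm) begins 54 mm behind the grasp point. The pads swing forward as they close: fully open they stand 13 mm farther back than shut.
Start: joints at [-1.171, 0.241, 0.005, 1.335, 0, 1.571], TCP at [0.195, -0.461, 0.231] pointing down, gripper open.
Joint ranges: [-2.72, 2.72], [-1.05, 1.87], [-1.09, 1.28], [-1.99, 2.15], [-1.42, 1.44], [-3.14, 3.14]. Speed limits (rad/s): [2.79, 2.79, 3.14, 3.14, 3.14, 3.14].

### API

Orientations are given as a unit quaternion [x, y, z, w].
In Python, from workcell import bot gives the robot as it stands.
- The arm moves only by the tool carry_out, never from a script. Its argument "increments" is one flat list of numbers, 5 for each row, row after row: the finger opening in cm, from 0 to 8.54, then the shift along the tool's x, y, z in cm, then the turn about the tool's z in rad. A call has exactly 5 rows; each row shifts and turns the commanded pose from where the row before left it, along the tool's axes as they then stand; what a row does not reach is not made up. A row lasts 1/8 s, in which the tool goes at most 62.5 mm and 10.7 degrees, less where a joint would pass 70% of its speed; a pose out of reach is approached as far as the arm can. A call with a gripper value outside its range is refused whole. The fingers move at their own pace and stop on an object; the grip force is fixed at half the most. Time passes only in rows, so rows that do not move let the fingers close, or fill a call up. It gives the time, the measured TCP pose, the force, the opening and the grip force at its end, in the units of the state.
- bot.get_obs(): the state, without advancing time (a new reading comes with each control period).
- bot.camera(name): name is "scene" or "top" or "wrist"; returns a dict with "pixels" (400x640x3 uint8, blue, green, red), "range_z" (400x640 float32, m along the optical axis (not along the pixel's ray), 0 where there is no reading), "mtx" (3x3 intrinsics, pixels), "eye" and "attitude" of the camera in the world. Camera axes: x right, y down, z forward; pixel columns grow to the right and rows downward; lengths in m; the calibration is good to about 2 mm. A picture is of the moment at which its call begins.
- bot.job_done(): hands the job in; it is judged then, once.
Trained networks look in a picture, given as the dict that the camera call returned (one of the last four; its "shot" number tells which), for a name from the list of things; names that differ only in an ending like _2 or _b are one class to them, and where a whole thing is asked for, a point or a joint stands for the part that bears it (a point fixed in the world has none). Each returns a list of dicts, best first, with "p" (0 to 1); they miss things now and then, are a little off and sometimes report something else, mostly with a low value. They report only what shows in the picture. A call takes as long as a camera call.
- bot.find_in(picture, name): "xyz" ([x, y, z] in m, in the coordinates of the camera as it stood for that picture, good to about 4 mm: the middle of the surface that is visible of it).
- bot.regions_of(picture, name): "mask" (400x640 bool, what is visible of it).
- bot.place_of(picture, name): "xyz" ([x, y, z] in m, in the coordinates of the camera as it stood for that picture, good to about 4 mm: a listed point, or the origin of a listed thing).
The state is a dict: "clock": time; "joint_pos": joint angles; "joint_vel": joint speeds; "tau": joint torques, N m; "eef_pos": TCP position; "tool_rot": TCP orientation; "ft_force": force on the tool from outside, world axes, zero at the start; "ft_torque": the same for the moment, N m; "grip_width": finger opening in m; "grasp_force": force on a finger pad.
Only numpy, scipy, OpenCV 4.12 (cv2) and the standard library are available. Lean on these libraries where they do the work, as an engineer would, in place of code of your own. Each camera call takes 0.05 s, during which the arm holds its last target. There are 200 camera calls.

## Working session

There is one attempt and no reset: what is moved stays moved. The work goes in short steps, Python scripts to look and compute and a tool call to move; the robot and the scene stay as the last step left them, time stands still between calls to the robot, and variables do not carry over. Pictures are saved under pics/ and viewed, at most 14 in all, crops included, and the job is handed in when it is done.

Besides the shell and the picture viewer there is one more tool, called after "Request:" as name(argument=value, ...) on one line, values as JSON. carry_out: Moves the arm, as the interface text tells. Its arguments: {"type":"object","properties":{"increments":{"type":"array","items":{"type":"number"}}},"required":["increments"]}

```bash
ls; mkdir -p pics
cat > h.py <<'E'
import numpy as np, cv2
from scipy.spatial.transform import Rotation as R
from workcell import bot
def att(p):
    a=np.array(p["attitude"],float)
    return a if a.shape==(3,3) else R.from_quat(a).as_matrix()
def w(p,x): return att(p)@np.array(x)+np.array(p["eye"])
def cloud(p):
    z=p["range_z"]; K=p["mtx"]; v,u=np.mgrid[:400,:640]
    c=np.stack([(u-K[0,2])/K[0,0]*z,(v-K[1,2])/K[1,1]*z,z],-1)
    return c@att(p).T+np.array(p["eye"])
def st():
    o=bot.get_obs(); print('t',round(o['clock'],2),'tcp',np.round(o['eef_pos'],4),'w',round(o['grip_width'],4),'g',np.round(o['grasp_force'],1),'f',np.round(o['ft_force'],1)); M=R.from_quat(o['tool_rot']).as_matrix(); print('R',np.round(M,3).tolist(),'q',np.round(o['joint_pos'],2)); return o,M
E
cat > a.py <<'E'
from h import *
st()
for n in ["top","scene"]:
    p=bot.camera(n); cv2.imwrite(f"pics/{n}0.png",p["pixels"]); print(n,p["eye"],p["attitude"])
    for k in ["colour_box","large_bay","small_bay","lid_hinge","lid_handle","stay_pivot","stay_grip","large_tube_1","small_tube_1","jar","frame"]:
        for r in bot.place_of(p,k)[:4]: print(k,round(r["p"],2),np.round(w(p,r["xyz"]),3),{a:b for a,b in r.items() if a not in("p","xyz")})
E
python3 a.py
```

```text
pics
t 0.0 tcp [ 0.1944 -0.46    0.2304] w 0.0853 g 0.0 f [ 0.3 -0.3  0.2]
R [[0.921, 0.389, -0.001], [0.389, -0.921, 0.002], [0.0, -0.002, -1.0]] q [-1.17  0.24  0.    1.34  0.    1.57]
top [ 0.30614581 -0.01694347  1.36355307] [-0.70582979  0.70734705 -0.02162896  0.03156984]
colour_box 0.89 [ 0.443 -0.144  0.002] {}
lid_hinge 0.6 [ 0.533 -0.14   0.062] {}
lid_handle 0.61 [ 0.398 -0.331  0.064] {}
small_tube_1 0.72 [0.486 0.171 0.002] {}
small_tube_1 0.48 [0.477 0.302 0.001] {}
jar 0.55 [ 0.307 -0.304  0.006] {}
frame 0.41 [ 0.479  0.3   -0.   ] {}
scene [ 1.02616158 -0.24046659  1.35336808] [ 0.80799966  0.54385313 -0.12527297 -0.18885709]
colour_box 0.74 [ 0.441 -0.144  0.002] {}
large_bay 0.62 [ 0.439 -0.143  0.   ] {}
lid_hinge 0.74 [ 0.538 -0.143  0.063] {}
lid_handle 0.73 [ 0.4   -0.338  0.064] {}
large_tube_1 0.9 [0.351 0.225 0.002] {}
small_tube_1 0.61 [0.481 0.296 0.002] {}
small_tube_1 0.54 [ 0.485  0.172 -0.002] {}
jar 0.93 [ 0.304 -0.302  0.002] {}
```

View pics/top0.png

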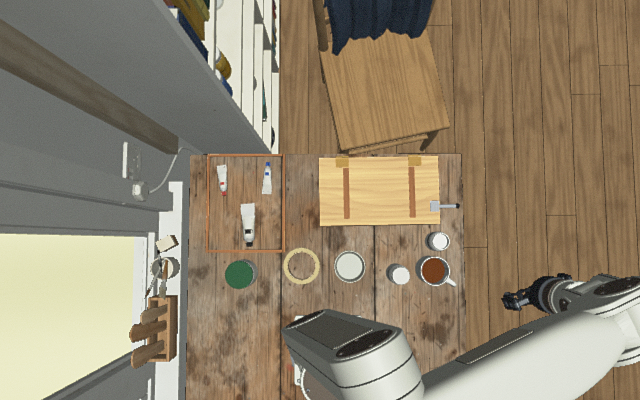

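View pics/scene0.png

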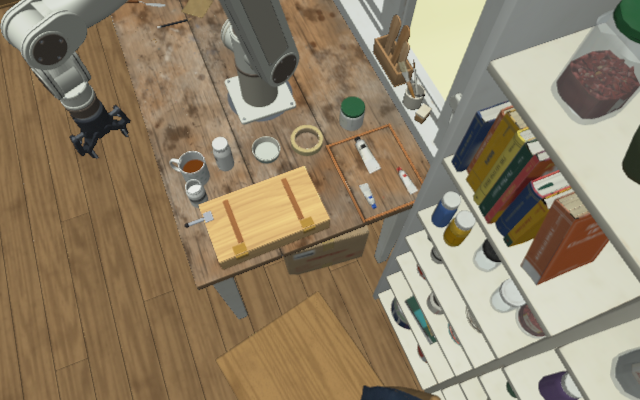

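```bash
cat > b.py <<'E'
from h import *
p=bot.camera("top"); C=cloud(p)
m=(C[...,2]>.05)&(C[...,2]<.085)&(C[...,0]>.3)&(C[...,0]<.6)&(C[...,1]>-.45)&(C[...,1]<.06)
# lid & box top
k=cv2.morphologyEx(m.astype(np.uint8),cv2.MORPH_OPEN,np.ones((9,9)))>0
q=C[k][:,:2]; r=cv2.minAreaRect(q.astype(np.float32)); print('lid rect',r,np.median(C[k][:,2]))
b=bot.regions_of(p,"lid_handle")
print([ (x["p"],x["mask"].sum()) for x in b][:3])
mm=m&~k&(C[...,1]<r[0][1]-.168)&(C[...,0]>.36); print('handle',mm.sum(),C[mm].min(0),C[mm].max(0),np.median(C[mm],0))
m=(C[...,2]>.012)&(C[...,2]<.06)&(C[...,1]>.08)&(C[...,0]>.2)&(C[...,0]<.75)&(C[...,1]<.5)
n,l,s,c=cv2.connectedComponentsWithStats(m.astype(np.uint8))
for i in range(1,n):
    if s[i,4]<60: continue
    q=C[l==i]; print('comp',s[i],np.round(q.mean(0),3),'zmax',q[:,2].max(),cv2.minAreaRect(q[:,:2].astype(np.float32)))
E
python3 b.py
```

```text
lid rect ((0.44403189420700073, -0.14209610223770142), (0.19218452274799347, 0.32951411604881287), 0.5836899876594543) 0.06953244508476741
[]
handle 74 [ 0.39322355 -0.36081524  0.05874985] [ 0.40471102 -0.31177396  0.07721808] [ 0.39857808 -0.33671628  0.06919065]
comp [167 122  85  12 346] [0.619 0.328 0.037] zmax 0.05990205932149628 ((0.621268093585968, 0.33815279603004456), (0.018989110365509987, 0.24104061722755432), 3.2221474647521973)
comp [162 136  18  44 210] [0.537 0.447 0.042] zmax 0.05987122836924108 ((0.5386865735054016, 0.44422873854637146), (0.03540494665503502, 0.12600551545619965), 81.26813507080078)
comp [263 162   8  23 125] [0.499 0.173 0.019] zmax 0.029443170506134653 ((0.49880510568618774, 0.1740744411945343), (0.02061561681330204, 0.06277898699045181), 87.21598815917969)
comp [218 173   9  23 137] [0.467 0.3   0.018] zmax 0.027507304916371433 ((0.46716171503067017, 0.30266401171684265), (0.06482183933258057, 0.02377002127468586), 2.563385248184204)
comp [ 149  176   34  103 1369] [0.343 0.454 0.026] zmax 0.0599198130055556 ((0.34653425216674805, 0.458296537399292), (0.08284194767475128, 0.28971728682518005), 89.82039642333984)
comp [242 211  13  36 338] [0.337 0.224 0.025] zmax 0.03969878285859085 ((0.33953458070755005, 0.22570237517356873), (0.10040397197008133, 0.034443918615579605), 1.9962306022644043)
comp [283 248  16  31 176] [0.244 0.108 0.024] zmax 0.0329121024792407 ((0.24338111281394958, 0.10534361004829407), (0.036265891045331955, 0.08718307316303253), 81.15836334228516)
comp [153 259  19  19 179] [0.232 0.462 0.036] zmax 0.05990188456737244 ((0.22943390905857086, 0.45994919538497925), (0.0468096062541008, 0.03770865499973297), 29.71315574645996)
comp [244 259  14  21  68] [0.229 0.207 0.039] zmax 0.059424364886884185 ((0.23043356835842133, 0.211740642786026), (0.06125718355178833, 0.01610211655497551), 30.559072494506836)
```

Top view: the shut box is at about (320–440, 157–225) with its handle at (447, 206). The jar is at (438, 241). The frame on the left holds one large tube (248, 225) and two small ones (222, 180) and (267, 178). The handle position agrees between depth and network, so I'm moving.

Request:
carry_out(increments=[4,0,0,0,-0.17,4,0,0,0,-0.17,4,0,0,0,-0.17,4,0,0,0,-0.17,4,0,0,0,-0.17])

```text
clock: 1.92
eef_pos: [0.1946, -0.4605, 0.2313]
tool_rot: [0.809, 0.587, 0.0, -0.0]
ft_force: [0.8, 1.3, -0.7]
grip_width: 0.0401
grasp_force: 0.0
```

Request:
carry_out(increments=[4,0,0,0,-0.16,4,0,0,0,-0.16,4,2,3.5,0,0,4,2,3.5,0,0,4,2,3.5,0,0])

```text
clock: 2.55
eef_pos: [0.3005, -0.4002, 0.2314]
tool_rot: [0.708, 0.707, -0.0, 0.0]
ft_force: [0.3, -0.4, 0.9]
grip_width: 0.0399
grasp_force: 0.0
```

Request:
carry_out(increments=[4,2,3.5,2,0,4,2,3.5,2,0,4,1.5,3,2,0,4,0,0,2,0,4,0,0,0,0])

```text
clock: 3.18
eef_pos: [0.399, -0.3445, 0.1496]
tool_rot: [0.707, 0.707, -0.0, -0.002]
ft_force: [-1.2, 0.3, -0.7]
grip_width: 0.0399
grasp_force: 0.0
```

Run:
```python
from h import *
st()
p=bot.camera("wrist"); cv2.imwrite("pics/w1.png",p["pixels"]); C=cloud(p)
for k in ["lid_handle","lid_hinge"]:
    for r in bot.place_of(p,k)[:2]: print(k,round(r["p"],2),np.round(w(p,r["xyz"]),4))
for r in bot.regions_of(p,"lid_handle")[:1]: pass
m=(C[...,2]>.055)&(C[...,2]<.085)&(C[...,1]<-.315)&(C[...,1]>-.37)&(C[...,0]>.37)&(C[...,0]<.43)
print(m.sum(),C[m].min(0),C[m].max(0),np.median(C[m],0))
```

```text
t 3.17 tcp [ 0.399  -0.3445  0.1496] w 0.0399 g 0.0 f [-1.2  0.3 -0.7]
R [[0.0, 1.0, -0.003], [1.0, -0.0, 0.003], [0.003, -0.003, -1.0]] q [-0.71  0.35 -0.07  1.16 -0.    0.86]
lid_handle 0.87 [ 0.4009 -0.339   0.0645]
824 [ 0.39344436 -0.36214244  0.06506883] [ 0.40736934 -0.31504251  0.07409722] [ 0.40032732 -0.33783702  0.0701406 ]
```

View pics/w1.png

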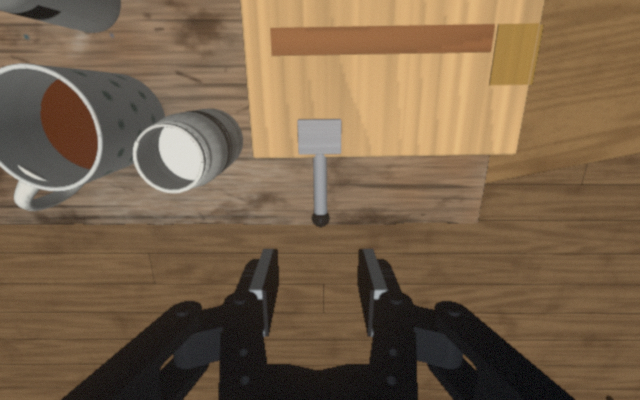

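The wrist view shows the pin at (320, 190), centred between the fingers, with the jar clear at (185, 155). Next I lower and pinch.

Request:
carry_out(increments=[4,0,0.1,4,0,4,0,0,3.7,0,4,0,0,2,0,0,0,0,0,0,0,0,0,0,0])

```text
clock: 4.0
eef_pos: [0.4005, -0.3465, 0.0556]
tool_rot: [0.708, 0.707, -0.0, 0.0]
ft_force: [-0.4, -0.2, -0.8]
grip_width: 0.0075
grasp_force: 58.5
```

Request:
carry_out(increments=[0,0,0,0,0,0,0,0,0,0,0,0,0,0,0,0,0,0,0,0,0,0,0,0,0])

```text
clock: 4.62
eef_pos: [0.4007, -0.3466, 0.0554]
tool_rot: [0.708, 0.707, -0.001, 0.001]
ft_force: [-5.3, -1.3, 5.4]
grip_width: 0.0071
grasp_force: 59.3
```

Run:
```python
from h import *
o,_=st()
th=np.linspace(0,1.76,26); 
pos=np.stack([-.14*np.cos(th)-.003*np.sin(th),.14*np.sin(th)+.003*np.cos(th)],1)
d=np.diff(pos,axis=0)*100
for i,x in enumerate(d): print(round(th[i+1],2),'y',round(x[0],2),'z',round(-x[1],2))
```

```text
t 4.62 tcp [ 0.4007 -0.3466  0.0554] w 0.0071 g 59.3 f [-5.3 -1.3  5.4]
R [[0.001, 1.0, 0.0], [1.0, -0.001, -0.002], [-0.002, 0.0, -1.0]] q [-0.71  0.44 -0.2   0.93 -0.    0.86]
0.07 y 0.01 z -0.98
0.14 y 0.08 z -0.98
0.21 y 0.15 z -0.97
0.28 y 0.22 z -0.95
0.35 y 0.29 z -0.93
0.42 y 0.35 z -0.9
0.49 y 0.42 z -0.87
0.56 y 0.48 z -0.84
0.63 y 0.54 z -0.8
0.7 y 0.59 z -0.76
0.77 y 0.65 z -0.71
0.84 y 0.7 z -0.66
0.92 y 0.75 z -0.61
0.99 y 0.79 z -0.56
1.06 y 0.83 z -0.5
1.13 y 0.86 z -0.44
1.2 y 0.9 z -0.37
1.27 y 0.92 z -0.31
1.34 y 0.94 z -0.24
1.41 y 0.96 z -0.17
1.48 y 0.97 z -0.1
1.55 y 0.98 z -0.04
1.62 y 0.99 z 0.03
1.69 y 0.98 z 0.1
1.76 y 0.98 z 0.17
```

Request:
carry_out(increments=[0,0,0,-1,0,0,0,0.1,-1,0,0,0,0.1,-1,0,0,0,0.2,-1,0,0,0,0.3,-0.9,0])

```text
clock: 5.25
eef_pos: [0.4098, -0.3463, 0.1045]
tool_rot: [0.707, 0.707, 0.001, 0.002]
ft_force: [3.7, -3.5, -5.1]
grip_width: 0.0071
grasp_force: 58.5
```

Request:
carry_out(increments=[0,0,0.4,-0.9,0,0,0,0.4,-0.9,0,0,0,0.5,-0.8,0,0,0,0.5,-0.8,0,0,0,0.6,-0.8,0])

```text
clock: 5.88
eef_pos: [0.4329, -0.3459, 0.1454]
tool_rot: [0.707, 0.707, 0.0, 0.001]
ft_force: [4.6, -4.0, -6.0]
grip_width: 0.0071
grasp_force: 58.4
```

```bash
cat > lid.py <<'E'
from h import *
st(); p=bot.camera("top"); C=cloud(p)
m=(C[...,1]<-.05)&(C[...,1]>-.25)&(C[...,0]>.3)&(C[...,0]<.72)&(C[...,2]>.075)&(C[...,2]<.3)
q=C[m]; print(len(q),q.min(0),q.max(0))
for r in bot.place_of(p,"lid_handle")[:1]: print(round(r["p"],2),np.round(w(p,r["xyz"]),4))
E
python3 lid.py
```

```text
t 5.88 tcp [ 0.4329 -0.3459  0.1454] w 0.0071 g 58.4 f [ 4.6 -4.  -6. ]
R [[0.001, 1.0, 0.001], [1.0, -0.001, -0.0], [-0.0, 0.001, -1.0]] q [-0.67  0.4  -0.01  1.17  0.    0.9 ]
3742 [ 0.38835215 -0.24999191  0.07501123] [ 0.53815656 -0.05005994  0.19167445]
0.71 [ 0.4307 -0.3318  0.1527]
```

Request:
carry_out(increments=[0,0,0.6,-0.7,0,0,0,0.7,-0.7,0,0,0,0.7,-0.6,0,0,0,0.8,-0.6,0,0,0,0.8,-0.5,0])

```text
clock: 6.6
eef_pos: [0.4675, -0.3454, 0.1765]
tool_rot: [0.708, 0.707, -0.0, -0.001]
ft_force: [-0.2, -2.7, -6.1]
grip_width: 0.0069
grasp_force: 58.7
```

Request:
carry_out(increments=[0,0,0.9,-0.4,0,0,0,0.9,-0.4,0,0,0,0.9,-0.3,0,0,0,0.9,-0.2,0,0,0,1,-0.2,0])

```text
clock: 7.22
eef_pos: [0.5141, -0.3452, 0.195]
tool_rot: [0.707, 0.707, 0.001, 0.001]
ft_force: [0.7, -1.7, -0.4]
grip_width: 0.007
grasp_force: 59.4
```

```bash
python3 lid.py
```

```text
t 7.22 tcp [ 0.5141 -0.3452  0.195 ] w 0.007 g 59.4 f [ 0.7 -1.7 -0.4]
R [[0.001, 1.0, 0.002], [1.0, -0.001, -0.0], [-0.0, 0.002, -1.0]] q [-0.59  0.49  0.28  1.36  0.    0.98]
478 [ 0.49553974 -0.2496879   0.07501484] [ 0.5416934  -0.0501241   0.25283718]
0.86 [ 0.5116 -0.3326  0.1979]
```

Request:
carry_out(increments=[0,0,1,0,0,0,0,1,0,0,0,0,1,0.1,0,0,0,1,0.2,0,0,0,0.9,0.2,0])

```text
clock: 7.95
eef_pos: [0.5676, -0.3451, 0.1928]
tool_rot: [0.706, 0.708, 0.004, 0.005]
ft_force: [1.9, 4.2, 15.4]
grip_width: 0.007
grasp_force: 62.6
```

Request:
carry_out(increments=[0,0,0.2,0,0,0,0,0,0,0,0,0,0,0,0,0,0,0,0,0,0,0,0,0,0])

```text
clock: 8.57
eef_pos: [0.5696, -0.3434, 0.1921]
tool_rot: [0.707, 0.708, 0.005, 0.004]
ft_force: [3.3, 5.7, 12.6]
grip_width: 0.0072
grasp_force: 64.9
```

```bash
python3 lid.py
python3 - <<'E'
from h import *
p=bot.camera("scene"); cv2.imwrite("pics/s2.png",p["pixels"])
for q in (p,bot.camera("top")):
  for k in ["stay_pivot","stay_grip","large_bay","small_bay","colour_box"]:
    for r in bot.place_of(q,k)[:2]: print(k,round(r["p"],2),np.round(w(q,r["xyz"]),4))
E
```

```text
t 8.57 tcp [ 0.5696 -0.3434  0.1921] w 0.0072 g 64.9 f [ 3.3  5.7 12.6]
R [[-0.001, 1.0, 0.013], [1.0, 0.001, 0.002], [0.002, 0.013, -1.0]] q [-0.55  0.59  0.43  1.4   0.01  1.02]
2287 [ 0.53588648 -0.24982664  0.07501798] [ 0.57902736 -0.05013947  0.25291961]
0.63 [ 0.5695 -0.3296  0.1979]
stay_pivot 0.27 [ 0.3046 -0.3042  0.0016]
stay_grip 0.62 [ 0.5701 -0.332   0.1993]
stay_grip 0.58 [ 0.4864 -0.1848  0.0445]
large_bay 0.61 [ 0.429  -0.2241  0.0026]
small_bay 0.64 [ 0.4127 -0.0666  0.0018]
small_bay 0.4 [ 0.5711 -0.3317  0.1959]
colour_box 0.96 [ 0.4417 -0.1426  0.0025]
colour_box 0.73 [ 0.5393 -0.1388  0.0635]
stay_pivot 0.78 [ 0.5095 -0.2792  0.0488]
stay_grip 0.64 [ 0.4843 -0.1796  0.044 ]
large_bay 0.56 [ 0.4314 -0.2275  0.0054]
small_bay 0.7 [ 0.413  -0.0649  0.0042]
small_bay 0.41 [ 0.484  -0.1803  0.044 ]
colour_box 0.85 [ 0.4451 -0.1427  0.0032]
```

View pics/s2.png

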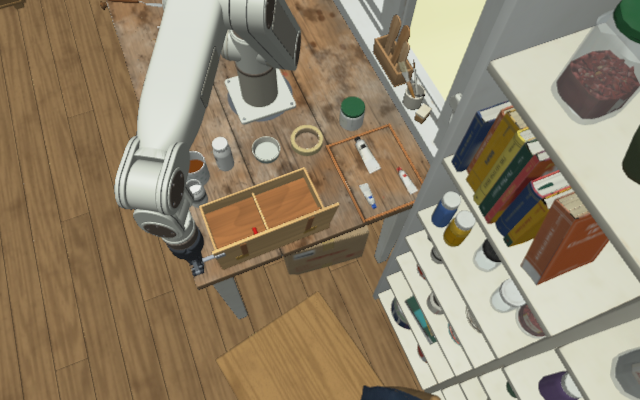

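Scene view: lid leaning back, red stub at (255, 230) in the box. I'll let go, rise, turn and go over the stub.

Request:
carry_out(increments=[4,0,0,0,0,4,0,0,0,0,4,0,0,-3,0,4,0,0,-4,0,4,0,0,-2,-0.17])

```text
clock: 9.9
eef_pos: [0.5653, -0.3462, 0.2784]
tool_rot: [0.643, 0.766, 0.001, 0.001]
ft_force: [0.6, -1.2, -0.6]
grip_width: 0.04
grasp_force: 0.0
```

Request:
carry_out(increments=[3,0,0,0,-0.18,3,0,0,0,-0.18,3,0,0,0,-0.18,3,0,0,0,-0.18,3,0,0,0,-0.18])

```text
clock: 10.52
eef_pos: [0.5646, -0.3459, 0.2755]
tool_rot: [0.246, 0.969, 0.001, -0.001]
ft_force: [0.2, -0.3, 0.2]
grip_width: 0.0302
grasp_force: 0.0
```

Request:
carry_out(increments=[3,0,0,0,-0.18,3,0,0,0,-0.18,3,0,0,0,-0.14,3,4.2,0,0,0,3,4.2,2,0,0])

```text
clock: 11.15
eef_pos: [0.4798, -0.3262, 0.2746]
tool_rot: [0.002, 1.0, 0.001, -0.001]
ft_force: [0.3, 0.3, 1.0]
grip_width: 0.03
grasp_force: 0.0
```

Request:
carry_out(increments=[3,0,4,0,0,3,0,4,2,0,3,0,4,4,0,3,0,2,4,0,3,0,0,2,0])

```text
clock: 11.78
eef_pos: [0.4794, -0.1835, 0.1538]
tool_rot: [-0.0, 1.0, 0.001, -0.002]
ft_force: [-0.0, 0.5, 0.2]
grip_width: 0.0299
grasp_force: 0.0
```

```bash
python3 lid.py
cat > g.py <<'E'
from h import *
p=bot.camera("wrist"); cv2.imwrite("pics/w3.png",p["pixels"]); C=cloud(p)
for k in ["stay_pivot","stay_grip"]:
    for r in bot.place_of(p,k)[:1]: print(k,round(r["p"],2),np.round(w(p,r["xyz"]),4))
b=p["pixels"].astype(int); red=(b[...,2]>120)&(b[...,1]<70)&(b[...,0]<70)
q=C[red]; print(red.sum(),np.percentile(q,[2,50,98],axis=0).round(4).tolist())
E
python3 g.py
```

```text
t 11.78 tcp [ 0.4794 -0.1835  0.1538] w 0.0299 g 0.0 f [-0.   0.5  0.2]
R [[-1.0, -0.0, -0.004], [-0.0, 1.0, 0.002], [0.004, 0.002, -1.0]] q [-0.37  0.32 -0.1   1.16  0.   -0.37]
1746 [ 0.46479884 -0.18930855  0.07529323] [ 0.57915606 -0.05007871  0.29990181]
0.62 [ 0.566  -0.3313  0.1993]
stay_pivot 0.72 [ 0.5115 -0.2826  0.0466]
stay_grip 0.77 [ 0.4911 -0.182   0.046 ]
511 [[0.4712, -0.1883, 0.0486], [0.4867, -0.1833, 0.0517], [0.5035, -0.1783, 0.0537]]
```

View pics/w3.png

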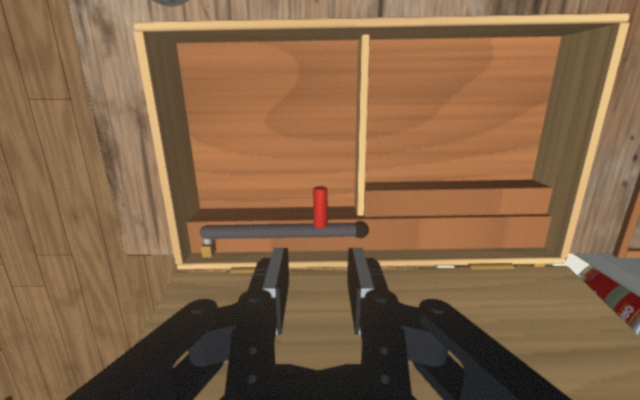

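The wrist view shows the stub at (320, 207), centred between the pads, with the rod clear behind it at row 230. Lowering to pinch it.

Request:
carry_out(increments=[3,-0.4,0,4,0,3,0,0,4,0,3,0,0,3.7,0,3,0,0,0,0,0,0,0,0,0])

```text
clock: 12.65
eef_pos: [0.4855, -0.1835, 0.0406]
tool_rot: [0.001, 1.0, 0.003, 0.001]
ft_force: [-0.7, 18.4, 0.3]
grip_width: 0.013
grasp_force: 8.9
```

Request:
carry_out(increments=[0,0,0,0,0,0,0,0,0,0,0,0,0,0,0,0,0,0,0,0,0,0,0,0,0])

```text
clock: 13.28
eef_pos: [0.4857, -0.1825, 0.0411]
tool_rot: [-0.0, 1.0, 0.003, 0.001]
ft_force: [-1.4, 10.2, -1.0]
grip_width: 0.0094
grasp_force: 58.5
```

Run:
```python
from h import *
st()
th=np.linspace(0,1.70,21); pos=.098*np.stack([np.cos(th),np.sin(th)],1)
for t,x in zip(th[1:],np.diff(pos,axis=0)*100): print(round(t,2),'y',round(x[0],2),'z',round(-x[1],2))
```

```text
t 13.28 tcp [ 0.4857 -0.1825  0.0411] w 0.0094 g 58.5 f [-1.4 10.2 -1. ]
R [[-1.0, -0.001, 0.002], [-0.001, 1.0, 0.007], [-0.002, 0.007, -1.0]] q [-0.36  0.44 -0.24  0.89  0.01 -0.36]
0.08 y -0.04 z -0.83
0.17 y -0.11 z -0.83
0.26 y -0.18 z -0.81
0.34 y -0.24 z -0.8
0.42 y -0.31 z -0.77
0.51 y -0.38 z -0.74
0.6 y -0.44 z -0.71
0.68 y -0.5 z -0.67
0.76 y -0.55 z -0.62
0.85 y -0.6 z -0.58
0.94 y -0.65 z -0.52
1.02 y -0.69 z -0.47
1.1 y -0.73 z -0.41
1.19 y -0.76 z -0.34
1.27 y -0.79 z -0.28
1.36 y -0.81 z -0.21
1.44 y -0.82 z -0.14
1.53 y -0.83 z -0.07
1.61 y -0.83 z 0.0
1.7 y -0.83 z 0.07
```

Request:
carry_out(increments=[0,0,0,-0.7,0,0,0,-0.1,-0.8,0,0,0,-0.2,-0.8,0,0,0,-0.2,-0.8,0,0,0,-0.3,-0.8,0])

```text
clock: 13.9
eef_pos: [0.4857, -0.1902, 0.0809]
tool_rot: [-0.001, 1.0, 0.004, 0.001]
ft_force: [-0.6, 11.0, 2.1]
grip_width: 0.0096
grasp_force: 58.6
```

Request:
carry_out(increments=[0,0,-0.4,-0.7,0,0,0,-0.4,-0.7,0,0,0,-0.5,-0.7,0,0,0,-0.6,-0.6,0,0,0,-0.6,-0.6,0])

```text
clock: 14.52
eef_pos: [0.4858, -0.2129, 0.1156]
tool_rot: [-0.001, 1.0, 0.006, 0.002]
ft_force: [3.0, 16.0, 13.5]
grip_width: 0.0091
grasp_force: 59.2
```

```bash
cat > s.py <<'E'
from h import *
st()
for n in ("top","scene"):
  p=bot.camera(n); C=cloud(p)
  b=p["pixels"].astype(int); red=(b[...,2]>110)&(b[...,1]<70)&(b[...,0]<70)&(C[...,1]<0)&(C[...,0]>.4)&(C[...,0]<.6)&(C[...,2]>0.03)
  print(red.sum(),np.median(C[red],0) if red.any() else 0)
  for r in bot.place_of(p,"stay_grip")[:1]: print(round(r["p"],2),np.round(w(p,r["xyz"]),4))
E
python3 s.py
```

```text
t 14.53 tcp [ 0.4858 -0.2129  0.1156] w 0.0091 g 59.2 f [ 3.  16.  13.5]
R [[-1.0, -0.002, 0.004], [-0.002, 1.0, 0.012], [-0.004, 0.012, -1.0]] q [-0.42  0.38 -0.12  1.08  0.01 -0.42]
0 0
43 [ 0.49122685 -0.21488357  0.1245235 ]
0.55 [ 0.4834 -0.2145  0.1165]
```

Request:
carry_out(increments=[0,0,-0.7,-0.4,0,0,0,-0.7,-0.4,0,0,0,-0.7,-0.4,0,0,0,-0.8,-0.3,0,0,0,-0.8,-0.3,0])

```text
clock: 15.35
eef_pos: [0.4874, -0.2524, 0.141]
tool_rot: [-0.001, 1.0, 0.002, 0.006]
ft_force: [-11.2, 15.6, 46.2]
grip_width: 0.0073
grasp_force: 63.5
```

Request:
carry_out(increments=[0,0,-0.8,-0.2,0,0,0,-0.8,-0.1,0,0,0,-0.8,-0.1,0,0,0,-0.8,0,0,0,0,-0.6,0.1,0])

```text
clock: 15.98
eef_pos: [0.4921, -0.3002, 0.1478]
tool_rot: [0.002, 1.0, -0.008, 0.012]
ft_force: [-6.8, 7.5, 48.3]
grip_width: -0.0003
grasp_force: 24.2
```

```bash
python3 s.py
```

```text
t 15.97 tcp [ 0.4921 -0.3002  0.1478] w -0.0003 g 24.2 f [-6.8  7.5 48.3]
R [[-1.0, 0.003, 0.024], [0.003, 1.0, -0.017], [-0.024, -0.017, -1.0]] q [-0.55  0.42  0.03  1.16 -0.   -0.54]
17 [ 0.47852444 -0.29334393  0.14771986]
0.64 [ 0.5311 -0.1403  0.0638]
3 [ 0.49812621 -0.28906213  0.14841198]
0.59 [ 0.4867 -0.2953  0.1444]
```

The stay appears to be at its stop and the fingers have just slipped off the stub's top. I'll rise and look.

Request:
carry_out(increments=[0,0,0,-1,0,0,0,0,-2,0,0,0,0,-3,0,4,0,0,-4,0,4,0,0,-3,0])

```text
clock: 16.8
eef_pos: [0.4855, -0.2944, 0.267]
tool_rot: [0.001, 1.0, -0.002, 0.003]
ft_force: [0.5, -0.3, 0.2]
grip_width: 0.0363
grasp_force: 0.0
```

```bash
python3 s.py; python3 lid.py
python3 - <<'E'
from h import *
p=bot.camera("scene"); cv2.imwrite("pics/s4.png",cv2.resize(p["pixels"][140:300,140:380],None,fx=3,fy=3))
E
```

```text
t 16.8 tcp [ 0.4855 -0.2944  0.267 ] w 0.0363 g 0.0 f [ 0.5 -0.3  0.2]
R [[-1.0, 0.002, 0.005], [0.002, 1.0, -0.003], [-0.005, -0.003, -1.0]] q [-0.55  0.36  0.27  1.47 -0.   -0.54]
41 [ 0.48566521 -0.2937132   0.14904316]
0.63 [ 0.486  -0.296   0.1421]
29 [ 0.48827586 -0.29208739  0.14839492]
0.61 [ 0.487  -0.2949  0.144 ]
t 17.0 tcp [ 0.4854 -0.2942  0.2646] w 0.04 g 0.0 f [ 0.6  0.6 -0.5]
R [[-1.0, 0.002, 0.004], [0.002, 1.0, -0.002], [-0.004, -0.002, -1.0]] q [-0.54  0.36  0.26  1.46 -0.   -0.54]
2295 [ 0.53567319 -0.2498741   0.07520978] [ 0.57868855 -0.05005815  0.25445238]
0.81 [ 0.5695 -0.3289  0.2003]
```

View pics/s4.png

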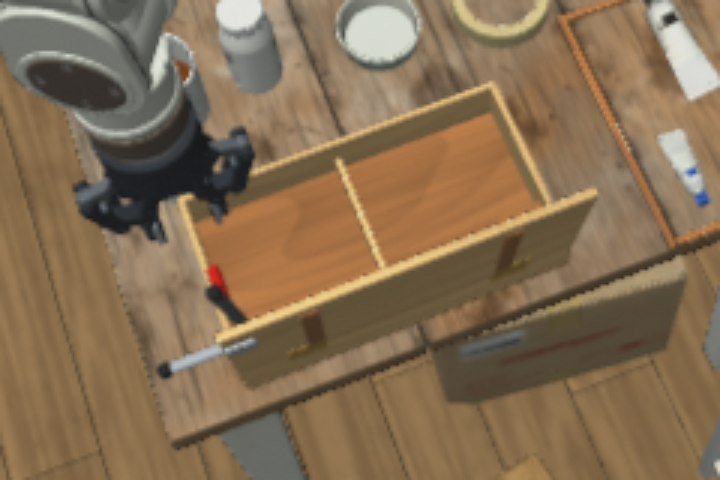

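The stay stands upright, with its red stub at (215, 280) in the crop, and the lid is still fully back. Now I'll turn and fetch the handle again.

Request:
carry_out(increments=[4,0,0,-1,0.18,4,0,0,-1,0.18,4,0,0,0,0.18,4,0,0,0,0.18,4,0,0,0,0.18])

```text
clock: 17.77
eef_pos: [0.4843, -0.2935, 0.281]
tool_rot: [0.438, 0.899, 0.0, -0.001]
ft_force: [0.5, -0.3, 0.7]
grip_width: 0.04
grasp_force: 0.0
```

Request:
carry_out(increments=[4,0,0,0,0.18,4,0,0,0,0.18,4,0,0,0,0.18,4,0,0,0,0.13,4,-2.5,0,0,0])

```text
clock: 18.4
eef_pos: [0.4846, -0.3175, 0.2814]
tool_rot: [0.707, 0.707, -0.0, -0.001]
ft_force: [0.9, 0.1, -0.1]
grip_width: 0.0402
grasp_force: 0.0
```

Request:
carry_out(increments=[4,-2.6,2,0,0,4,0,3,0,0,4,0,3.2,0,0,4,0,0,0,0,4,0,0,0,0])

```text
clock: 19.02
eef_pos: [0.5661, -0.3446, 0.281]
tool_rot: [0.707, 0.707, -0.0, -0.001]
ft_force: [0.1, -0.2, -0.0]
grip_width: 0.0399
grasp_force: 0.0
```

```bash
python3 lid.py
python3 - <<'E'
from h import *
for n in ("scene","wrist"):
  p=bot.camera(n); C=cloud(p)
  for r in bot.place_of(p,"lid_handle")[:1]: print(n,round(r["p"],2),np.round(w(p,r["xyz"]),4))
m=(C[...,2]>.185)&(C[...,2]<.22)&(C[...,1]<-.315)&(C[...,1]>-.37)&(C[...,0]>.53)&(C[...,0]<.6)
print(m.sum(),C[m].min(0),C[m].max(0),np.median(C[m],0))
E
```

```text
t 19.02 tcp [ 0.5661 -0.3446  0.281 ] w 0.0399 g 0.0 f [ 0.1 -0.2 -0. ]
R [[0.001, 1.0, -0.002], [1.0, -0.001, 0.001], [0.001, -0.002, -1.0]] q [-0.55  0.59  0.66  1.64 -0.    1.02]
2290 [ 0.53608216 -0.24999617  0.07501566] [ 0.5790929  -0.05017525  0.25386693]
0.65 [ 0.5691 -0.3286  0.1965]
scene 0.77 [ 0.5703 -0.3335  0.1979]
wrist 0.91 [ 0.5696 -0.3319  0.1973]
770 [ 0.56311208 -0.35868578  0.19884236] [ 0.5760783  -0.31501467  0.20863389] [ 0.56913831 -0.3376119   0.20408472]
```

Request:
carry_out(increments=[4,0,0.3,3.5,0,4,0,0,3.5,0,4,0,0,2.5,0,4,0,0,0,0,0,0,0,0,0])

```text
clock: 19.95
eef_pos: [0.5702, -0.3453, 0.1889]
tool_rot: [0.708, 0.707, 0.0, 0.001]
ft_force: [0.0, 0.5, -0.2]
grip_width: 0.0225
grasp_force: 0.0
```

Request:
carry_out(increments=[0,0,0,0,0,0,0,0,0,0,0,0,0,0,0,0,0,0,0,0,0,0,0,0,0])

```text
clock: 20.58
eef_pos: [0.5699, -0.3455, 0.1895]
tool_rot: [0.708, 0.707, -0.0, 0.001]
ft_force: [-3.7, -0.2, 6.2]
grip_width: 0.007
grasp_force: 58.9
```

Request:
carry_out(increments=[0,0,-0.8,-0.1,0,0,0,-1,-0.1,0,0,0,-1,-0.1,0,0,0,-1,0,0,0,0,-0.8,0,0])

```text
clock: 21.2
eef_pos: [0.525, -0.3461, 0.1931]
tool_rot: [0.707, 0.707, 0.001, 0.003]
ft_force: [0.2, -1.1, 5.8]
grip_width: 0.0072
grasp_force: 58.7
```

Request:
carry_out(increments=[0,0,-0.2,0.1,0,0,0,-0.2,0,0,0,0,-0.1,0.1,0,0,0,-0.1,0,0,0,0,0,0,0])

```text
clock: 21.82
eef_pos: [0.5189, -0.3463, 0.1922]
tool_rot: [0.708, 0.707, 0.0, 0.004]
ft_force: [-0.7, -0.8, 12.7]
grip_width: 0.0074
grasp_force: 59.6
```

```bash
python3 lid.py
```

```text
t 21.82 tcp [ 0.5189 -0.3463  0.1922] w 0.0074 g 59.6 f [-0.7 -0.8 12.7]
R [[0.001, 1.0, 0.006], [1.0, -0.001, -0.005], [-0.005, 0.006, -1.0]] q [-0.59  0.5   0.28  1.35 -0.    0.98]
294 [ 0.50257502 -0.24993869  0.09481535] [ 0.54063894 -0.05014586  0.25263584]
0.57 [ 0.5174 -0.3325  0.2011]
```

Request:
carry_out(increments=[0,0,-0.2,0,0,0,0,-0.2,0,0,0,0,-0.2,0,0,0,0,0,0,0,0,0,0,0,0])

```text
clock: 22.55
eef_pos: [0.5161, -0.3463, 0.1919]
tool_rot: [0.707, 0.707, 0.002, 0.006]
ft_force: [6.6, -0.8, 7.3]
grip_width: 0.0072
grasp_force: 59.2
```

Request:
carry_out(increments=[0.6,0,0,0,0,1,0,0,0,0,2,0,0,0,0,4,0,0,0,0,4,0,0,0,0])

```text
clock: 23.18
eef_pos: [0.5108, -0.3445, 0.1874]
tool_rot: [0.708, 0.707, -0.0, -0.001]
ft_force: [-0.3, -0.3, 0.3]
grip_width: 0.0399
grasp_force: 0.0
```

Request:
carry_out(increments=[4,0,0,-2,0,4,0,0,-4,0,4,0,0,-4,0,4,-2,0,0,0,4,0,0,0,0])

```text
clock: 23.8
eef_pos: [0.5113, -0.3656, 0.2878]
tool_rot: [0.708, 0.706, -0.0, -0.0]
ft_force: [-0.1, 0.4, -1.0]
grip_width: 0.0403
grasp_force: 0.0
```

```bash
python3 lid.py; python3 s.py
python3 - <<'E'
from h import *
p=bot.camera("scene"); cv2.imwrite("pics/s5.png",cv2.resize(p["pixels"][140:300,140:380],None,fx=3,fy=3))
E
```

```text
t 23.8 tcp [ 0.5113 -0.3656  0.2878] w 0.0403 g 0.0 f [-0.1  0.4 -1. ]
R [[0.003, 1.0, -0.001], [1.0, -0.003, 0.0], [0.0, -0.001, -1.0]] q [-0.62  0.5   0.53  1.6  -0.    0.95]
340 [ 0.50015677 -0.24971345  0.07856838] [ 0.54108985 -0.0502153   0.2530389 ]
0.68 [ 0.5183 -0.3338  0.2001]
t 23.9 tcp [ 0.5111 -0.3643  0.2869] w 0.0403 g 0.0 f [ 0.4 -0.1  0.3]
R [[0.001, 1.0, -0.002], [1.0, -0.001, 0.002], [0.002, -0.002, -1.0]] q [-0.62  0.5   0.53  1.6   0.    0.95]
49 [ 0.48839748 -0.29300485  0.14868321]
0.67 [ 0.483  -0.2921  0.1431]
0 0
```

View pics/s5.png

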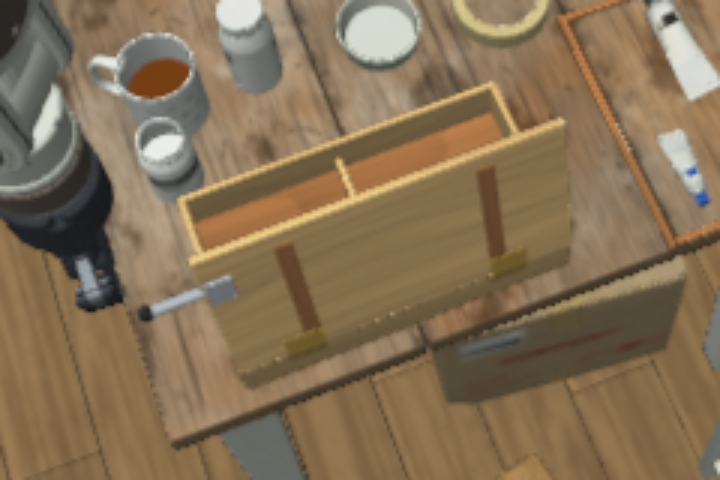

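Lid rests on the stay. Its edge at x≈0.50 and handle at x≈0.518 match 1.38 rad. Now over to the tubes.

Request:
carry_out(increments=[6,0,-3,0,0,6,0,-3,0,0,6,5,0,-0.5,0,6,5,0,-0.5,0,6,5,0,0,0])

```text
clock: 24.78
eef_pos: [0.4517, -0.2133, 0.2988]
tool_rot: [0.708, 0.707, 0.0, 0.001]
ft_force: [0.8, -0.2, 0.8]
grip_width: 0.06
grasp_force: 0.0
```

Request:
carry_out(increments=[6,5.5,0,0,0,6,5.5,0,0,0,6,5.5,0,0,0,6,5.5,0,0,0,6,5.5,0,0,0])

```text
clock: 25.4
eef_pos: [0.4517, 0.0622, 0.2985]
tool_rot: [0.707, 0.707, 0.0, 0.0]
ft_force: [0.9, -0.3, 0.6]
grip_width: 0.0602
grasp_force: 0.0
```

Request:
carry_out(increments=[6,5.5,0,0,0,6,5,0,0,0,6,5,0,0,-0.18,6,0,0,0,-0.18,6,0,0,0,-0.18])

```text
clock: 26.02
eef_pos: [0.4517, 0.2164, 0.2981]
tool_rot: [0.49, 0.872, -0.0, -0.0]
ft_force: [0.3, 0.1, -0.5]
grip_width: 0.0601
grasp_force: 0.0
```

Request:
carry_out(increments=[6,0,0,0,-0.18,6,0,0,0,-0.18,6,0,0,0,-0.18,6,0,0,0,-0.18,6,0,0,0,-0.18])

```text
clock: 26.65
eef_pos: [0.452, 0.2154, 0.2983]
tool_rot: [0.063, 0.998, 0.0, -0.0]
ft_force: [1.1, 0.3, -0.0]
grip_width: 0.06
grasp_force: 0.0
```

```bash
cat > t.py <<'E'
import sys
from h import *
o,M=st()
p=bot.camera("wrist"); cv2.imwrite(f"pics/{sys.argv[1]}.png",p["pixels"]); C=cloud(p)
for k in ["large_tube_1","small_tube_1"]:
    rs=bot.place_of(p,k)
    for r in rs[:4]:
        if r["p"]>.2: print(k,round(r["p"],2),np.round(w(p,r["xyz"]),4))
    for g in bot.regions_of(p,k)[:4]:
        if g["p"]<.2: continue
        m=g["mask"]&(C[...,2]>.004)&(C[...,2]<.1)&(p["range_z"]>0)
        if m.sum()<50: continue
        q=C[m][:,:2]; rect=cv2.minAreaRect(q.astype(np.float32)); c=q.mean(0); _,_,V=np.linalg.svd(q-c,full_matrices=False); v=V[0]*np.sign(V[0][0])
        s=(q-c)@v; n=np.array([-v[1],v[0]]); e=(s.min()+s.max())/2; t=(q-c)@n
        mid=c+v*e+n*(np.percentile(t,1)+np.percentile(t,99))/2
        col=p["pixels"][m]; lo=s<np.percentile(s,8); hi=s>np.percentile(s,92)
        yaw=np.arctan2(v[1],v[0]); cur=np.arctan2(-M[1,0],-M[0,0])
        print('  mask',round(g["p"],2),'mid',mid.round(4),'len',round(np.ptp(s),3),'wid',round(np.ptp(np.percentile(t,[1,99])),3),'zmax',np.percentile(C[m][:,2],98).round(3),'yaw',yaw.round(3),'turn',round(-(yaw-cur),3),'lowx bgr',col[lo].mean(0).round(),'hix',col[hi].mean(0).round())
E
python3 t.py w6
```

```text
t 26.65 tcp [0.452  0.2154 0.2983] w 0.06 g 0.0 f [ 1.1  0.3 -0. ]
R [[-0.992, 0.125, -0.0], [0.125, 0.992, 0.0], [0.0, 0.0, -1.0]] q [0.44 0.22 0.16 1.5  0.   0.57]
large_tube_1 0.69 [0.3566 0.2283 0.0043]
  mask 0.67 mid [0.3535 0.2264] len 0.122 wid 0.037 zmax 0.035 yaw 0.091 turn -0.216 lowx bgr [76. 85. 94.] hix [199. 208. 212.]
small_tube_1 0.9 [0.4803 0.3074 0.0026]
small_tube_1 0.82 [ 0.4887  0.177  -0.0006]
  mask 0.72 mid [0.4877 0.1743] len 0.089 wid 0.025 zmax 0.024 yaw -0.042 turn -0.084 lowx bgr [193. 204. 208.] hix [136.  92.  84.]
  mask 0.62 mid [0.4809 0.3025] len 0.091 wid 0.024 zmax 0.024 yaw 0.147 turn -0.273 lowx bgr [ 67.  78. 164.] hix [194. 204. 207.]
```

View pics/w6.png

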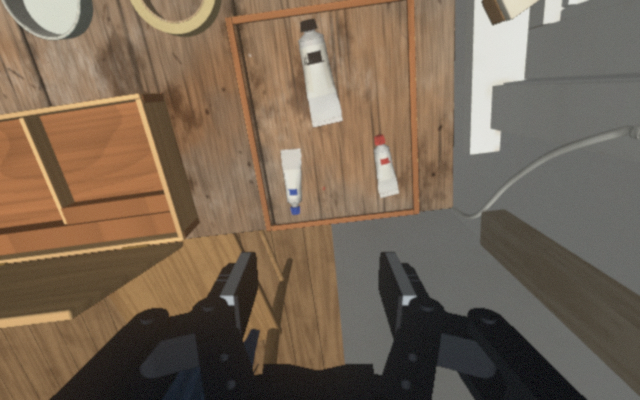

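The wrist view shows one large tube (320, 75), blue-capped (292, 180) and red-capped (386, 165) small tubes. Mask sizes match the listed dimensions. Large tube first.

Request:
carry_out(increments=[7,0,0,0,-0.11,7,0,0,0,-0.11,7,4,1,3,0,7,4,1,3,0,7,2.6,0,4,0])

```text
clock: 27.52
eef_pos: [0.344, 0.2264, 0.198]
tool_rot: [-0.044, 0.999, 0.001, 0.001]
ft_force: [0.5, 0.2, -0.3]
grip_width: 0.0702
grasp_force: 0.0
```

Request:
carry_out(increments=[7,0,0,5,0,7,0,0,5,0,7,0,0,0,0,7,0,0,0,0,7,0,0,0,0])

```text
clock: 28.15
eef_pos: [0.3468, 0.227, 0.1005]
tool_rot: [-0.044, 0.999, 0.001, 0.002]
ft_force: [-0.7, -0.1, 0.6]
grip_width: 0.0701
grasp_force: 0.0
```

```bash
python3 t.py w7
```

```text
t 28.15 tcp [0.3468 0.227  0.1005] w 0.0701 g 0.0 f [-0.7 -0.1  0.6]
R [[-0.996, -0.088, 0.004], [-0.088, 0.996, 0.002], [-0.004, 0.002, -1.0]] q [ 0.58  0.18 -0.44  0.95 -0.    0.49]
large_tube_1 0.92 [ 0.353   0.2283 -0.0011]
  mask 0.86 mid [0.3515 0.227 ] len 0.124 wid 0.037 zmax 0.035 yaw 0.088 turn -0.001 lowx bgr [43. 51. 60.] hix [190. 198. 200.]
small_tube_1 0.96 [ 0.4881  0.1757 -0.0029]
small_tube_1 0.72 [ 0.4813  0.3072 -0.    ]
  mask 0.81 mid [0.4824 0.1753] len 0.082 wid 0.023 zmax 0.023 yaw -0.033 turn 0.121 lowx bgr [181. 190. 194.] hix [145. 150. 150.]
  mask 0.57 mid [0.4796 0.3016] len 0.09 wid 0.02 zmax 0.024 yaw 0.104 turn -0.017 lowx bgr [ 49.  57. 121.] hix [179. 187. 188.]
```

Request:
carry_out(increments=[7,0,0,4,0,7,0,0,3.5,0,7,0,0,1.8,0,7,0,0,0,0,0,0,0,0,0])

```text
clock: 29.02
eef_pos: [0.3456, 0.2262, 0.006]
tool_rot: [-0.044, 0.999, 0.0, 0.001]
ft_force: [-0.2, -0.3, -0.5]
grip_width: 0.0535
grasp_force: 0.0
```

Request:
carry_out(increments=[0,0,0,0,0,0,0,0,0,0,0,0,0,0,0,0,0,0,-1,0,0,0,0,-2,0])

```text
clock: 29.65
eef_pos: [0.3445, 0.2255, 0.0358]
tool_rot: [-0.044, 0.999, -0.0, -0.001]
ft_force: [0.2, -0.1, 0.2]
grip_width: 0.0331
grasp_force: 59.9
```

Request:
carry_out(increments=[0,0,0,-3,0,0,0,0,-4,0,0,0,0,-4,0,0,0,0,-3,0,0,0,0,0,0])

```text
clock: 30.28
eef_pos: [0.3467, 0.2269, 0.1784]
tool_rot: [-0.044, 0.999, 0.002, 0.003]
ft_force: [0.2, -0.1, -0.9]
grip_width: 0.033
grasp_force: 59.9
```

```bash
python3 t.py w8
```

```text
t 30.27 tcp [0.3467 0.2269 0.1784] w 0.033 g 59.9 f [ 0.2 -0.1 -0.9]
R [[-0.996, -0.088, 0.006], [-0.088, 0.996, 0.004], [-0.006, 0.003, -1.0]] q [ 0.58  0.1  -0.31  1.16 -0.    0.49]
large_tube_1 0.78 [0.356  0.2263 0.1719]
small_tube_1 0.56 [ 0.4144 -0.0654  0.0112]
```

Request:
carry_out(increments=[0,0,0,0,0.08,0,-2,-4,0,0,0,-3,-5,0,0,0,-2.5,-5,0,0,0,0,-5,0,0])

```text
clock: 31.15
eef_pos: [0.4225, 0.0347, 0.1742]
tool_rot: [-0.004, 1.0, -0.0, -0.0]
ft_force: [0.5, -0.6, -0.5]
grip_width: 0.0332
grasp_force: 59.9
```

Request:
carry_out(increments=[0,0,-5,0,0,0,0,-5,0,0,0,0,-5,0,0,0,0,-5,0,0,0,0,-4,0,0])

```text
clock: 31.78
eef_pos: [0.4226, -0.2052, 0.1741]
tool_rot: [-0.003, 1.0, 0.0, -0.001]
ft_force: [1.8, 0.1, 0.1]
grip_width: 0.0332
grasp_force: 59.9
```

```bash
cat > k.py <<'E'
import sys
from h import *
st()
for n in ("top","scene"):
  p=bot.camera(n)
  if len(sys.argv)>1: cv2.imwrite(f"pics/{n}{sys.argv[1]}.png",p["pixels"])
  for k in ["large_tube_1","small_tube_1","large_bay","small_bay","jar","lid_handle","stay_grip"]:
    for r in bot.place_of(p,k)[:3]:
      if r["p"]>.4: print(n,k,round(r["p"],2),np.round(w(p,r["xyz"]),4))
p=bot.camera("wrist"); C=cloud(p)
m=(C[...,2]>.05)&(C[...,2]<.075)&(C[...,0]<.39)&(C[...,0]>.33)&(C[...,1]<0)&(C[...,1]>-.3)
if m.sum()>50:
  q=C[m]; f=np.polyfit(q[:,1],q[:,0],1); print('front wall slope',f[0],'x at -.142',np.polyval(f,-.142),q.min(0),q.max(0))
E
python3 k.py; python3 t.py w9
```

```text
t 31.77 tcp [ 0.4226 -0.2052  0.1741] w 0.0332 g 59.9 f [1.8 0.1 0.1]
R [[-1.0, -0.007, -0.002], [-0.007, 1.0, 0.001], [0.002, 0.001, -1.0]] q [-0.45  0.22 -0.18  1.18 -0.   -0.46]
top large_tube_1 0.61 [ 0.5301 -0.1397  0.0601]
top small_tube_1 0.64 [4.868e-01 1.746e-01 1.000e-04]
top small_tube_1 0.51 [ 0.478   0.3019 -0.0007]
top large_bay 0.86 [ 0.4266 -0.2259  0.0037]
top small_bay 0.79 [ 0.4162 -0.0664  0.0035]
scene large_tube_1 0.85 [ 0.4253 -0.2034  0.1693]
scene small_tube_1 0.74 [ 0.4853  0.1739 -0.0051]
scene small_tube_1 0.68 [0.4784 0.2991 0.0024]
scene large_bay 0.61 [ 0.43   -0.2256  0.0027]
scene small_bay 0.7 [ 0.4188 -0.0651  0.0034]
scene jar 0.65 [ 0.3058 -0.3035  0.0021]
scene lid_handle 0.73 [ 0.5202 -0.3335  0.196 ]
front wall slope -0.01275737558722286 x at -.142 0.35219211171471715 [ 0.33003586 -0.2999603   0.05005471] [ 3.57748413e-01 -1.26126577e-04  6.85207241e-02]
t 32.62 tcp [ 0.4236 -0.2034  0.1754] w 0.0334 g 59.9 f [-0.2  0.1  0.2]
R [[-1.0, -0.009, 0.0], [-0.009, 1.0, -0.0], [-0.0, -0.0, -1.0]] q [-0.45  0.21 -0.18  1.18 -0.   -0.46]
large_tube_1 0.59 [ 0.4338 -0.2026  0.1721]
  mask 0.66 mid [ 0.532  -0.1065] len 0.262 wid 0.007 zmax 0.099 yaw -1.56 turn 1.569 lowx bgr [53. 73. 87.] hix [59. 74. 85.]
```

View pics/w9.png

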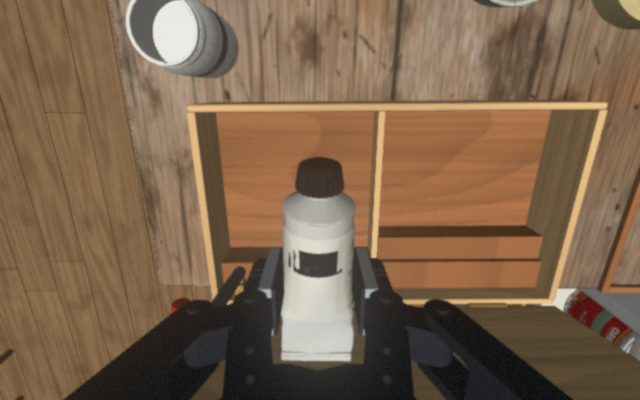

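Tube is held straight at (320, 260) over the large bay; stay stub is visible left at (180, 305), so I keep the tube slightly left of bay centre for clearance.

Request:
carry_out(increments=[0,0.1,-1.5,4,0,0,0,0,4,0,0,0,0,4,0,0,0,0,2.5,0,0,0,0,1,0])

```text
clock: 33.5
eef_pos: [0.4215, -0.2181, 0.0188]
tool_rot: [-0.004, 1.0, 0.001, -0.001]
ft_force: [-0.6, 0.5, 0.6]
grip_width: 0.0331
grasp_force: 59.9
```

Request:
carry_out(increments=[0,0,0,0.5,0,0,0,0,0,0,0,0,0,0,0,0,0,0,0,0,0,0,0,0,0])

```text
clock: 34.12
eef_pos: [0.4229, -0.2187, 0.0157]
tool_rot: [-0.004, 1.0, -0.0, 0.0]
ft_force: [0.5, -0.0, 0.2]
grip_width: 0.033
grasp_force: 59.9
```

Request:
carry_out(increments=[0,0,0,0.3,0,0,0,0,0,0,4,0,0,0,0,5.5,0,0,0,0,5.5,0,0,0,0])

```text
clock: 34.75
eef_pos: [0.4225, -0.2185, 0.0121]
tool_rot: [-0.004, 1.0, 0.0, -0.0]
ft_force: [0.3, -0.6, 0.2]
grip_width: 0.055
grasp_force: 0.0
```

Request:
carry_out(increments=[5.5,0,0,0,0,5.5,0,0,-3,0,5.5,0,0,-4,0,5.5,0,0,-5,0,5.5,0,0,-4,0])

```text
clock: 35.38
eef_pos: [0.4229, -0.2187, 0.1743]
tool_rot: [-0.004, 1.0, -0.0, 0.001]
ft_force: [1.0, -0.8, 0.3]
grip_width: 0.0548
grasp_force: 0.0
```

```bash
python3 t.py w10; python3 k.py
```

```text
t 35.38 tcp [ 0.4229 -0.2187  0.1743] w 0.0548 g 0.0 f [ 1.  -0.8  0.3]
R [[-1.0, -0.008, 0.001], [-0.008, 1.0, -0.001], [-0.001, -0.001, -1.0]] q [-0.48  0.23 -0.17  1.18 -0.   -0.49]
large_tube_1 0.97 [ 0.4336 -0.2198  0.0072]
large_tube_1 0.29 [ 0.2989 -0.3022 -0.0009]
  mask 0.95 mid [ 0.4308 -0.2197] len 0.128 wid 0.039 zmax 0.041 yaw -0.003 turn 0.011 lowx bgr [45. 57. 72.] hix [181. 193. 202.]
  mask 0.31 mid [ 0.5326 -0.126 ] len 0.3 wid 0.007 zmax 0.099 yaw -1.556 turn 1.564 lowx bgr [51. 71. 87.] hix [50. 71. 87.]
t 35.62 tcp [ 0.4222 -0.2183  0.1717] w 0.055 g 0.0 f [-0.1 -0.4  0.9]
R [[-1.0, -0.008, -0.001], [-0.008, 1.0, 0.0], [0.001, 0.0, -1.0]] q [-0.48  0.23 -0.17  1.17  0.   -0.49]
top large_tube_1 0.64 [ 0.4305 -0.2194  0.0063]
top small_tube_1 0.81 [0.4746 0.2993 0.0025]
top small_tube_1 0.47 [0.4844 0.1767 0.0017]
top large_bay 0.9 [ 0.4284 -0.2279  0.006 ]
top small_bay 0.86 [ 0.4135 -0.0659  0.0027]
scene large_tube_1 0.59 [ 0.4311 -0.2233  0.0091]
scene small_tube_1 0.54 [ 0.4849  0.1764 -0.0029]
scene small_tube_1 0.46 [ 0.4777  0.299  -0.    ]
scene small_tube_1 0.43 [ 0.4268 -0.2194  0.0076]
scene large_bay 0.63 [ 0.4289 -0.2275  0.0057]
scene small_bay 0.59 [ 0.4149 -0.067   0.0034]
scene jar 0.78 [ 0.3034 -0.3038 -0.0005]
scene lid_handle 0.88 [ 0.5191 -0.3369  0.2   ]
front wall slope -0.013272911558645486 x at -.142 0.35219119085969874 [ 0.33002463 -0.29996672  0.05000781] [ 3.57934428e-01 -4.51249305e-05  6.70494940e-02]
```

Request:
carry_out(increments=[5,0,5,0,0,4,0,5.5,0,0,4,0,5.5,0,0,4,0,5.5,0,0,4,0,5.5,0,0])

```text
clock: 37.1
eef_pos: [0.4204, 0.0531, 0.1726]
tool_rot: [-0.004, 1.0, 0.0, 0.001]
ft_force: [0.9, 0.6, -0.5]
grip_width: 0.04
grasp_force: 0.0
```

Request:
carry_out(increments=[4,0,5.5,0,0,4,-1,4,0,0,4,-2.7,3,0,0.05,4,-2.7,0,3,0,4,0,0,4,0])

```text
clock: 37.72
eef_pos: [0.4865, 0.1769, 0.1025]
tool_rot: [0.021, 1.0, 0.001, 0.002]
ft_force: [1.2, -0.1, -0.8]
grip_width: 0.0398
grasp_force: 0.0
```

```bash
python3 t.py w11
```

```text
t 37.73 tcp [0.4865 0.1769 0.1025] w 0.0398 g 0.0 f [ 1.2 -0.1 -0.8]
R [[-0.999, 0.041, 0.005], [0.041, 0.999, 0.002], [-0.005, 0.002, -1.0]] q [ 0.35  0.36 -0.18  1.03 -0.    0.39]
  mask 0.39 mid [ 0.4415 -0.0096] len 0.197 wid 0.102 zmax 0.09 yaw -0.192 turn 0.151 lowx bgr [47. 68. 87.] hix [ 66.  98. 125.]
small_tube_1 0.95 [0.4793 0.3054 0.0035]
small_tube_1 0.63 [ 0.4876  0.178  -0.001 ]
  mask 0.93 mid [0.4869 0.1743] len 0.091 wid 0.025 zmax 0.023 yaw -0.055 turn 0.014 lowx bgr [188. 198. 203.] hix [135.  88.  77.]
  mask 0.71 mid [0.4804 0.302 ] len 0.09 wid 0.024 zmax 0.024 yaw 0.163 turn -0.204 lowx bgr [ 56.  64. 153.] hix [196. 205. 207.]
```

View pics/w11.png

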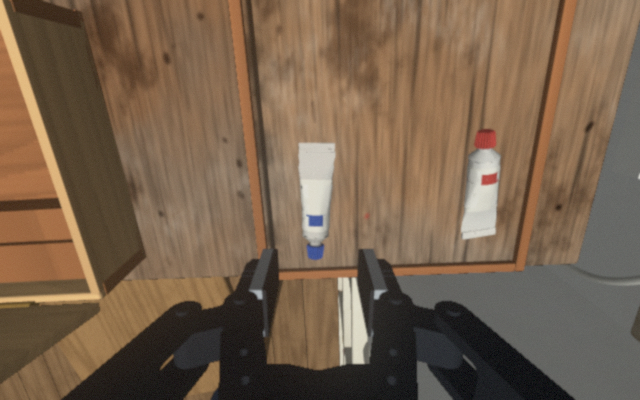

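The blue tube at (316, 200) sits centred between the pads, with the frame strip clear at (257, 200). Grasping.

Request:
carry_out(increments=[4,0,-0.1,4,0,4,0,0,4,0,4,0,0,1.6,0,4,0,0,0,0,0,0,0,0,0])

```text
clock: 38.6
eef_pos: [0.485, 0.1752, 0.0084]
tool_rot: [0.021, 1.0, 0.001, 0.002]
ft_force: [-0.6, -0.7, 4.0]
grip_width: 0.0237
grasp_force: 24.8
```

Request:
carry_out(increments=[0,0,0,0,0,0,0,0,0,0,0,0,0,0,0,0,0,0,-2,0,0,0,0,-4,0])

```text
clock: 39.22
eef_pos: [0.482, 0.1742, 0.0661]
tool_rot: [0.021, 1.0, -0.001, -0.002]
ft_force: [0.7, -0.2, 0.3]
grip_width: 0.0211
grasp_force: 56.1
```

Request:
carry_out(increments=[0,0,0,-4,0,0,0,0,-4,0,0,0,0,-3,0,0,0,0,0,0,0,0,0,0,0])

```text
clock: 39.85
eef_pos: [0.4829, 0.1744, 0.1758]
tool_rot: [0.021, 1.0, -0.0, -0.0]
ft_force: [0.2, -0.2, 0.7]
grip_width: 0.0212
grasp_force: 56.1
```

```bash
python3 t.py w12
```

```text
t 39.85 tcp [0.4829 0.1744 0.1758] w 0.0212 g 56.1 f [ 0.2 -0.2  0.7]
R [[-0.999, 0.042, -0.001], [0.042, 0.999, -0.0], [0.001, -0.0, -1.0]] q [ 0.35  0.3  -0.06  1.21  0.    0.39]
small_tube_1 0.85 [0.4763 0.3049 0.0013]
small_tube_1 0.8 [0.4852 0.1769 0.1678]
  mask 0.64 mid [0.4808 0.3024] len 0.092 wid 0.025 zmax 0.024 yaw 0.163 turn -0.205 lowx bgr [ 60.  70. 154.] hix [192. 201. 204.]
```

Request:
carry_out(increments=[0,0,0,0,-0.05,0,4,0,0,0,0,3.3,-2,0,0,0,0,-5,0,0,0,0,-5,0,0])

```text
clock: 40.72
eef_pos: [0.4107, 0.0532, 0.176]
tool_rot: [-0.005, 1.0, -0.0, -0.0]
ft_force: [1.3, -0.8, 0.2]
grip_width: 0.0209
grasp_force: 56.1
```

Request:
carry_out(increments=[0,0,-5,0,0,0,0,-5,0,0,0,0,-4.6,0,0,0,0,0,4,0,0,0,0,0,0])

```text
clock: 41.35
eef_pos: [0.4095, -0.0919, 0.1337]
tool_rot: [-0.003, 1.0, 0.001, -0.004]
ft_force: [-0.8, 1.1, -0.1]
grip_width: 0.0215
grasp_force: 56.2
```

```bash
python3 t.py w13
```

```text
t 41.35 tcp [ 0.4095 -0.0919  0.1337] w 0.0215 g 56.2 f [-0.8  1.1 -0.1]
R [[-1.0, -0.007, -0.007], [-0.007, 1.0, 0.002], [0.007, 0.002, -1.0]] q [-0.22  0.16 -0.36  1.05  0.   -0.23]
large_tube_1 0.92 [ 0.4415 -0.2772  0.0342]
  mask 0.8 mid [ 0.4332 -0.2741] len 0.125 wid 0.036 zmax 0.041 yaw -0.076 turn 0.083 lowx bgr [38. 46. 56.] hix [183. 192. 195.]
small_tube_1 0.86 [ 0.4136 -0.0927  0.1234]
  mask 0.94 mid [ 0.4661 -0.0953] len 0.137 wid 0.054 zmax 0.06 yaw -0.114 turn 0.121 lowx bgr [127. 141. 161.] hix [106. 119. 138.]
```

View pics/w13.png

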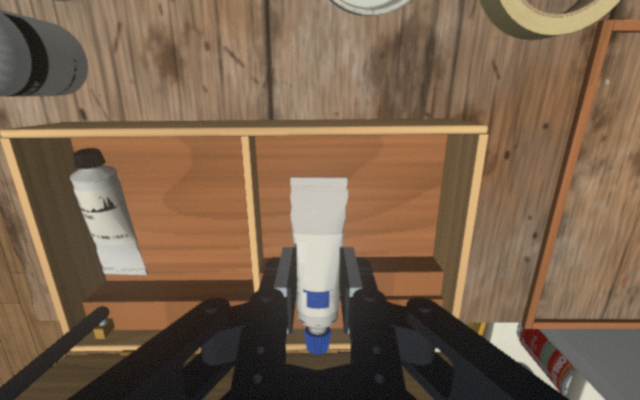

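The blue tube is held at (318, 260) over the small bay. The large tube has been knocked to the right inside its bay (105, 215) and looks rolled, so I'll check it later. Placing the blue tube now.

Request:
carry_out(increments=[0,0,0,4,0,0,0,0,4,0,0,0,0,2.5,0,0,0,0,1.1,0,0,0,0,0,0])

```text
clock: 42.22
eef_pos: [0.4129, -0.0917, 0.0206]
tool_rot: [-0.004, 1.0, -0.0, 0.0]
ft_force: [0.9, 0.2, 0.8]
grip_width: 0.0213
grasp_force: 56.2
```

Request:
carry_out(increments=[0,0,0,0.2,0,0,0,0,0,0,3,0,0,0,0,4,0,0,0,0,4,0,0,0,0])

```text
clock: 42.85
eef_pos: [0.4126, -0.092, 0.0185]
tool_rot: [-0.004, 1.0, -0.0, 0.0]
ft_force: [0.2, 0.1, -1.1]
grip_width: 0.0399
grasp_force: 0.0
```

Request:
carry_out(increments=[4,0,0,-3,0,4,0,0,-4,0,4,0,0,-5,0,4,0,0,-4,0,4,0,0,0,0])

```text
clock: 43.48
eef_pos: [0.415, -0.0926, 0.1816]
tool_rot: [-0.004, 1.0, -0.001, 0.004]
ft_force: [-0.2, 0.0, -0.8]
grip_width: 0.0404
grasp_force: 0.0
```

```bash
python3 t.py w14
python3 - <<'E'
from h import *
p=bot.camera("wrist"); C=cloud(p)
m=(C[...,2]>.012)&(C[...,2]<.07)&(C[...,0]>.362)&(C[...,0]<.497)&(C[...,1]<-.155)&(C[...,1]>-.3)&(p["range_z"]>0)
q=C[m]
for a in np.arange(.365,.5,.015):
    s=q[(q[:,0]>=a)&(q[:,0]<a+.015)]
    if len(s)>20: print(round(a,3),len(s),'y',np.percentile(s[:,1],[3,97]).round(3),'z',np.percentile(s[:,2],[5,50,98]).round(3))
E
```

```text
t 43.48 tcp [ 0.415  -0.0926  0.1816] w 0.0404 g 0.0 f [-0.2  0.  -0.8]
R [[-1.0, -0.008, 0.007], [-0.008, 1.0, -0.002], [-0.007, -0.002, -1.0]] q [-0.22  0.12 -0.28  1.17 -0.   -0.23]
large_tube_1 0.57 [ 0.4406 -0.2758  0.033 ]
  mask 0.87 mid [ 0.4348 -0.2753] len 0.128 wid 0.039 zmax 0.041 yaw -0.08 turn 0.088 lowx bgr [42. 52. 63.] hix [183. 193. 200.]
small_tube_1 0.7 [ 0.414  -0.094   0.0053]
  mask 0.85 mid [ 0.4154 -0.0935] len 0.091 wid 0.026 zmax 0.029 yaw 0.011 turn -0.003 lowx bgr [185. 197. 206.] hix [137.  98.  97.]
  mask 0.67 mid [ 0.5334 -0.1782] len 0.254 wid 0.007 zmax 0.099 yaw -1.556 turn 1.564 lowx bgr [52. 74. 91.] hix [51. 72. 89.]
0.365 271 y [-0.28  -0.265] z [0.026 0.035 0.039]
0.38 557 y [-0.284 -0.26 ] z [0.023 0.036 0.042]
0.395 605 y [-0.285 -0.259] z [0.023 0.038 0.042]
0.41 557 y [-0.286 -0.259] z [0.021 0.035 0.04 ]
0.425 502 y [-0.288 -0.259] z [0.019 0.03  0.036]
0.44 451 y [-0.293 -0.258] z [0.017 0.024 0.03 ]
0.455 432 y [-0.3   -0.259] z [0.014 0.018 0.049]
0.47 313 y [-0.3   -0.259] z [0.012 0.014 0.058]
0.485 73 y [-0.3   -0.299] z [0.016 0.047 0.061]
```

Blue tube placed. The large tube has rolled but lies in its bay, front to back (about 5° off) and down at the floor, which is acceptable. Next is the red tube.

Request:
carry_out(increments=[4,0,5,0,0,4,0,5.5,0,0,4,0,5.5,0,0,4,0,5.5,0,0,4,0,5.5,0,0])

```text
clock: 44.4
eef_pos: [0.4095, 0.1795, 0.1773]
tool_rot: [-0.004, 1.0, -0.0, -0.001]
ft_force: [0.5, 0.4, -0.3]
grip_width: 0.0398
grasp_force: 0.0
```

Request:
carry_out(increments=[4,-1.5,5.5,0,0,4,-2.5,5,0,0,4,-2.5,2,2,-0.155,4,0,0,3,0,4,0,0,3,0])

```text
clock: 45.02
eef_pos: [0.4737, 0.3036, 0.0958]
tool_rot: [-0.082, 0.997, -0.001, -0.001]
ft_force: [0.5, -0.4, -0.2]
grip_width: 0.0398
grasp_force: 0.0
```

```bash
python3 t.py w15
```

```text
t 45.02 tcp [0.4737 0.3036 0.0958] w 0.0398 g 0.0 f [ 0.5 -0.4 -0.2]
R [[-0.987, -0.163, -0.002], [-0.163, 0.987, -0.001], [0.002, -0.001, -1.0]] q [ 0.57  0.46 -0.05  1.07 -0.    0.41]
small_tube_1 0.57 [0.4784 0.3089 0.005 ]
  mask 0.87 mid [0.48   0.3035] len 0.09 wid 0.024 zmax 0.024 yaw 0.143 turn 0.021 lowx bgr [ 58.  68. 145.] hix [182. 191. 194.]
```

Request:
carry_out(increments=[4,0,-0.1,4,0,4,0,0,3.5,0,4,0,0,1.4,0,4,0,0,0,0,0,0,0,0,0])

```text
clock: 45.9
eef_pos: [0.4758, 0.3034, 0.0111]
tool_rot: [-0.082, 0.997, 0.001, 0.001]
ft_force: [-0.0, 1.3, 0.2]
grip_width: 0.0229
grasp_force: 2.5
```

Request:
carry_out(increments=[0,0,0,0,0,0,0,0,0,0,0,0,0,0,0,0,0,0,-2,0,0,0,0,-4,0])

```text
clock: 46.52
eef_pos: [0.4729, 0.3016, 0.0684]
tool_rot: [-0.082, 0.997, -0.001, -0.002]
ft_force: [0.2, 0.3, -0.8]
grip_width: 0.0197
grasp_force: 56.3
```

Request:
carry_out(increments=[0,0,0,-4,0,0,0,0,-4,0,0,0,0,-3,0,0,0,0,0,0.155,0,0,0,0,0])

```text
clock: 47.15
eef_pos: [0.4744, 0.3026, 0.1799]
tool_rot: [-0.005, 1.0, 0.0, 0.0]
ft_force: [0.8, -0.1, -0.3]
grip_width: 0.0194
grasp_force: 56.2
```

```bash
python3 t.py w16
```

```text
t 47.15 tcp [0.4744 0.3026 0.1799] w 0.0194 g 56.2 f [ 0.8 -0.1 -0.3]
R [[-1.0, -0.01, 0.001], [-0.01, 1.0, 0.001], [-0.001, 0.001, -1.0]] q [0.57 0.39 0.08 1.26 0.   0.56]
  mask 0.69 mid [0.5344 0.021 ] len 0.013 wid 0.008 zmax 0.079 yaw 0.824 turn -0.814 lowx bgr [51. 73. 90.] hix [ 53.  79. 100.]
small_tube_1 0.66 [0.4799 0.304  0.1689]
  mask 0.3 mid [0.4438 0.0146] len 0.192 wid 0.021 zmax 0.062 yaw 0.002 turn 0.008 lowx bgr [38. 56. 70.] hix [ 55.  81. 102.]
```

Request:
carry_out(increments=[0,3,-2,0,0,0,3.9,-3,0,0,0,0,-5,0,0,0,0,-5,0,0,0,0,-5,0,0])

```text
clock: 48.02
eef_pos: [0.4067, 0.1007, 0.1792]
tool_rot: [-0.005, 1.0, -0.0, 0.0]
ft_force: [1.1, 0.8, -1.0]
grip_width: 0.0194
grasp_force: 56.3
```

Request:
carry_out(increments=[0,0,-5,0,0,0,0,-5,0,0,0,0,-4.4,0,0,0,0,0,4,0,0,0,0,0,0])

```text
clock: 48.65
eef_pos: [0.4054, -0.0423, 0.137]
tool_rot: [-0.004, 1.0, 0.0, -0.003]
ft_force: [-0.6, 0.1, -0.7]
grip_width: 0.0196
grasp_force: 56.4
```

```bash
python3 t.py w17
```

```text
t 48.65 tcp [ 0.4054 -0.0423  0.137 ] w 0.0196 g 56.4 f [-0.6  0.1 -0.7]
R [[-1.0, -0.007, -0.007], [-0.007, 1.0, 0.001], [0.007, 0.001, -1.0]] q [-0.1   0.14 -0.38  1.06  0.   -0.11]
large_tube_1 0.89 [ 0.4394 -0.2751  0.0313]
large_tube_1 0.49 [ 0.5397 -0.1405  0.0627]
  mask 0.65 mid [ 0.434  -0.2766] len 0.127 wid 0.041 zmax 0.041 yaw -0.077 turn 0.085 lowx bgr [33. 40. 48.] hix [183. 192. 197.]
small_tube_1 0.93 [ 0.4125 -0.0912  0.0069]
small_tube_1 0.69 [ 0.4122 -0.0405  0.1249]
  mask 0.86 mid [ 0.4153 -0.0928] len 0.091 wid 0.026 zmax 0.029 yaw 0.019 turn -0.012 lowx bgr [181. 192. 200.] hix [129.  92.  89.]
  mask 0.68 mid [ 0.467  -0.0412] len 0.128 wid 0.043 zmax 0.041 yaw 0.176 turn -0.168 lowx bgr [ 66.  96. 145.] hix [132. 143. 152.]
  mask 0.34 mid [ 0.4427 -0.1422] len 0.366 wid 0.231 zmax 0.087 yaw -1.29 turn 1.297 lowx bgr [ 82. 120. 156.] hix [54. 76. 94.]
```

View pics/w17.png

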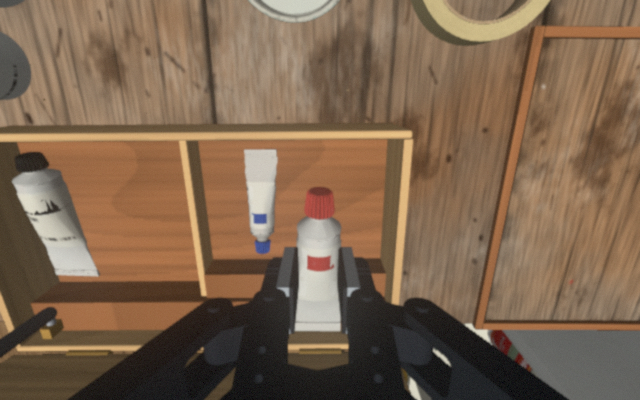

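The red tube is held at (320, 260), the blue tube lies at (262, 200). I'll shift 8 mm left for finger room and lower.

Request:
carry_out(increments=[0,0,0.8,4,0,0,0,0,4,0,0,0,0,2.5,0,0,0,0,1.2,0,0,0,0,0.3,0])

```text
clock: 49.52
eef_pos: [0.4087, -0.0338, 0.0195]
tool_rot: [-0.004, 1.0, -0.0, 0.0]
ft_force: [-0.7, -0.4, 0.0]
grip_width: 0.0198
grasp_force: 56.4
```

Request:
carry_out(increments=[0,0,0,0.2,0,0,0,0,0,0,2.6,0,0,0,0,3.5,0,0,0,0,3.5,0,0,0,0])

```text
clock: 50.15
eef_pos: [0.4083, -0.0341, 0.0175]
tool_rot: [-0.004, 1.0, -0.0, 0.0]
ft_force: [0.2, -0.5, 0.4]
grip_width: 0.0349
grasp_force: 0.0
```

Request:
carry_out(increments=[3.5,0,0,-3,0,3.5,0,0,-4,0,3.5,0,0,-5,0,3.5,0,0,-4,0,3.5,3,0,0,0])

```text
clock: 50.78
eef_pos: [0.3821, -0.0346, 0.1809]
tool_rot: [-0.004, 1.0, -0.0, 0.005]
ft_force: [-0.6, -0.4, -0.5]
grip_width: 0.035
grasp_force: 0.0
```

```bash
python3 t.py w18; python3 k.py 18; python3 lid.py
```

```text
t 50.77 tcp [ 0.3821 -0.0346  0.1809] w 0.035 g 0.0 f [-0.6 -0.4 -0.5]
R [[-1.0, -0.008, 0.009], [-0.008, 1.0, -0.001], [-0.009, -0.001, -1.0]] q [-0.09  0.04 -0.37  1.15  0.   -0.1 ]
large_tube_1 0.73 [ 0.5075 -0.2775  0.0481]
large_tube_1 0.65 [ 0.4399 -0.2765  0.0352]
  mask 0.8 mid [ 0.4336 -0.2744] len 0.125 wid 0.037 zmax 0.041 yaw -0.076 turn 0.085 lowx bgr [37. 44. 53.] hix [184. 193. 199.]
small_tube_1 0.88 [ 0.4112 -0.0317  0.0067]
small_tube_1 0.6 [ 0.4419 -0.1412  0.0025]
  mask 0.59 mid [ 0.4148 -0.0352] len 0.092 wid 0.025 zmax 0.03 yaw -0.012 turn 0.021 lowx bgr [ 65.  77. 161.] hix [183. 195. 204.]
  mask 0.55 mid [ 0.4152 -0.0926] len 0.09 wid 0.026 zmax 0.029 yaw 0.022 turn -0.013 lowx bgr [185. 196. 203.] hix [131.  92.  89.]
  mask 0.31 mid [ 0.533  -0.1465] len 0.318 wid 0.007 zmax 0.099 yaw -1.555 turn 1.564 lowx bgr [50. 71. 87.] hix [49. 71. 87.]
t 51.02 tcp [ 0.3784 -0.0343  0.1773] w 0.0349 g 0.0 f [ 0.5 -0.1 -0. ]
R [[-1.0, -0.008, 0.001], [-0.008, 1.0, -0.0], [-0.001, -0.0, -1.0]] q [-0.09  0.04 -0.38  1.15  0.   -0.1 ]
top large_tube_1 0.87 [ 0.4377 -0.27
[... 500 characters left out ...]
 [ 0.3058 -0.3056 -0.    ]
scene small_bay 0.67 [ 0.4174 -0.0645  0.0033]
scene jar 0.69 [ 0.3029 -0.3022 -0.0006]
scene lid_handle 0.93 [ 0.5193 -0.332   0.1964]
scene stay_grip 0.46 [ 0.4141 -0.065   0.0029]
scene stay_grip 0.43 [ 0.4134 -0.0414  0.0097]
front wall slope -0.014722981572640232 x at -.142 0.35167150376626916 [ 0.33011829 -0.29996745  0.05000653] [ 3.68226339e-01 -2.00755882e-04  6.31424545e-02]
t 51.88 tcp [ 0.3782 -0.0342  0.1773] w 0.0346 g 0.0 f [-0.4  0.4  0.3]
R [[-1.0, -0.008, 0.0], [-0.008, 1.0, 0.0], [-0.0, 0.0, -1.0]] q [-0.09  0.04 -0.38  1.15  0.   -0.1 ]
339 [ 0.50026986 -0.24977242  0.08448142] [ 0.53999726 -0.05013602  0.2538172 ]
0.64 [ 0.5156 -0.3316  0.2012]
```

View pics/w18.png

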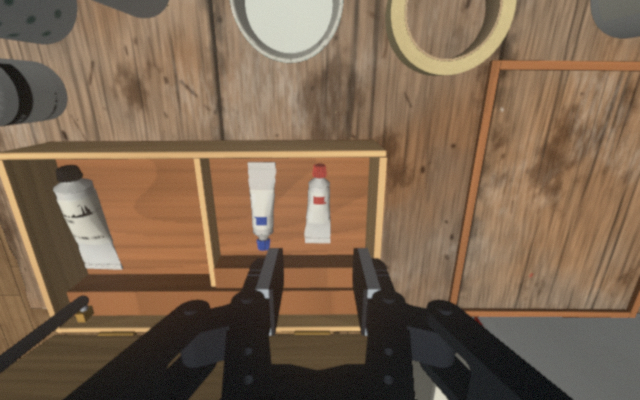

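The wrist view shows all three tubes in their bays: large (90, 220), blue (262, 205), red (318, 205). The lid is on the stay, the jar is unmoved, and the arm touches nothing.

```bash
python3 -c "
from workcell import bot
print(bot.job_done())"
```

```text
the job is handed in; nothing more can be done
None
```

I handed the job in: the lid is propped on the raised stay, the large tube is in the right bay, both small tubes are in the left bay, and the jar is untouched; the large tube was knocked and rolled over after I placed it, and I left it lying in its bay about 5° off front-to-back.

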